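# Tip a tile flat and push it home against the grinding stop

## Robot

A 6-joint arm with a two-finger parallel gripper is mounted at the origin on the work surface. World frame = base frame: x ahead of the robot, y to its left, z up, the work surface at z = 0. Lengths are in m, angles in rad, forces in N, time in s.
With the tool pointing down it reaches from about 0.3 to 1 m from the base axis. Payload 5.1 kg.
Tool frame: the origin (TCP) lies on the centre line of the jaws, within the pads' length; the fingertips stand 17 mm ahead of it and the grasp point (between the pads) lies 2 mm behind it; z points along the fingers, y is the line along which they close (so a half turn about z gives the same grasp; the last joint's range is limited). The gripper opens to 95 mm and grips with 3 to 60 N. Pads are 20 mm wide; open, the fingers measure 119 mm over their backs; the gripper's body (75 mm by 180 mm) begins 59 mm behind the grasp point.
Start: joints at [1.262, 0.124, 1.65, -0, 1.367, -0.083], TCP at [0.146, 0.633, 0.232] pointing down, gripper open.
Joint ranges: [-2.61, 2.61], [-1.02, 2.33], [0.03, 2.71], [-1.35, 4.49], [0.32, 2.68], [-2.91, 2.91]. Speed limits (rad/s): [2.57, 2.57, 3.14, 3.14, 3.14, 3.14].

## Interface

Orientations are given as a unit quaternion [w, x, y, z].
In Python, from workcell import read_state, vision, close_job gives the robot as it stands.
- The arm moves only by the tool drive_tool, never from a script. Its argument "increments" is a list of rows, each a list of 4 numbers: the shift along the tool's x, y, z in mm, then the turn about the tool's z in degrees. A call has 1 to 5 rows; each row is the pose to reach, as a shift and turn from the pose commanded when the call began, along the tool's axes at that moment; what a row does not reach only later rows make up. A row lasts 1/12 s, in which the tool goes at most 41.7 mm and 7.16 degrees, less where a joint would pass 70% of its speed; a pose out of reach is approached as far as the arm can. A call with a gripper value outside its range is refused whole. "gripper" is the finger opening in mm, from 0 to 95.1, set as the call begins (left out, the last holds). The fingers move at their own pace and stop on an object; the grip force is fixed at half the most. Time passes only in rows, so rows that repeat a pose let the fingers close. It gives the time, the measured TCP pose, the force, the opening and the grip force at its end, in the units of the state.
- read_state(): the state, without advancing time (a new reading comes with each control period).
- vision.camera(name): name is "scene" or "top"; returns a dict with "image" (480x640x3 uint8, blue, green, red), "intrinsics" (3x3 intrinsics, pixels), "dist_coeffs" ([k1, k2, p1, p2, k3] as OpenCV has them; the pictures are not rectified), "R" (3x3) and "t" (3): a world point X has camera coordinates R X + t. Camera axes: x right, y down, z forward; pixel columns grow to the right and rows downward; lengths in m; the calibration is good to about 2 mm. A picture is of the moment at which its call begins. There is no depth.
- close_job(): hands the job in; it is judged then, once.
The state is a dict: "clock": time; "q": joint angles; "qvel": joint speeds; "effort": joint torques, N m; "ee_pos": TCP position; "ee_rot": TCP orientation; "contact_force": force on the tool from outside, world axes, zero at the start; "wrist_torque": the same for the moment, N m; "opening": opening from 0.0 (shut) to 1.0 (fully open); "grasp_force": force on a finger pad.
Only numpy, scipy, OpenCV 4.12 (cv2) and the standard library are available. Lean on these libraries where they do the work, as an engineer would, in place of code of your own. Each camera call takes 0.05 s, during which the arm holds its last target. There are 200 camera calls.

## Task

Using pushes only, tip over the tallest of the three tiles standing on edge on the rubber-topped work board, so that it falls away from the robot and lies flat on the rubber, glazed face down. Then push it along the board until its leading edge sits flush against the wooden stop strip, ready for grinding. Do not pick the tile up, leave the two smaller tiles standing where they are, and do not disturb the other loose things on the table.

Things in the scene. Friction and masses are not known exactly. Their poses are not given: they have to be found in the camera images.
- tile: the tall tile: pale stone slab 22 mm thick (x), 90 wide (y), 120 tall (z), 0.4 to 0.7 kg, standing loose on edge on the board at any of the row's three places, turned up to 0.25 rad to the stop. Origin: centre of the edge it stands on. x points out of its white glazed face towards the stop, z up. Once tipped, x points down, z to the stop; the origin is mid trailing edge, 11 mm above the rubber
- tile_center (a point): centre of the tall tile, 60 mm up its z axis; 120 mm above the table when it stands, 71 mm when it lies flat on the board. Pushed level near its top, the tile rocks over its far lower edge and falls by itself once the top has gone some 25 mm
- tile_left (a point): point on the tall tile at the +y end of its top edge, mid thickness (0, 45, 120 mm in the tile's frame); when the tile lies tipped, one end of its leading edge
- tile_right (a point): point on the tall tile at the -y end of its top edge, mid thickness (0, -45, 120 mm in the tile's frame); when the tile lies tipped, the other end of its leading edge
- board: fixed work board: low wooden crate with a black rubber-faced plate 300 mm (x) by 460 mm (y), rubber top 60 mm above the table. Origin: centre of its underside; x points away from the robot to the stop, y left along the stop, z up. Its place and turn (up to 0.3 rad) vary. The row of tiles stands along its near side, at about x = -85 mm, places 135 mm apart
- stop_mid (a point): middle of the stop's near face, at rubber-top level; axes as the board's: the stop's face is the plane x = 0 here. The stop is a fixed straight wooden strip along y, 440 mm long, 20 mm deep, 16 mm high above the rubber. A freshly tipped tile's leading edge lies some 40 to 80 mm short of it
- small_tile: a smaller tile to be left standing: 22 mm thick, 60 mm wide, 60 mm tall, in the same row on the board; origin at the centre of its underside, x through its thickness, z up
- low_tile: a lower tile to be left standing: 22 mm thick, 75 mm wide, 50 mm tall, in the same row on the board; origin at the centre of its underside, x through its thickness, z up
- tin: open dark steel tin, 90 mm across, 100 mm high, on the table left of the board; origin at the centre of its underside; leave alone
- disc: red-brown grinding disc lying on the table left of the board, 100 mm across, 8 mm thick; origin at the centre of its underside; leave alone
- hone: grey honing brick on the table right of the board, 50 x 130 x 25 mm; origin at the centre of its underside; leave alone
- scraper: spatula-like scraper lying on the table right of the board, roughly 250 mm long along its x, flat; leave alone
- offcut: wooden offcut block on the table at the right, 90 x 60 x 35 mm; origin at the centre of its underside; leave alone
Not all that is in view belongs to the job. Leave any purple or yellow look-alike of the small_tile alone. What is shaped like the tile but purple is not meant.

How it is judged:
On the way, in this order (a step that is already met when the one before it is completed fails the run):
1. the tall tile has been tipped over away from the robot and lies flat on the board (angle between tile's own x axis and vertical above 3.04 rad and height (world z) of tile_center below 0.08 m), for 0.2 s.
2. the lying tile's leading edge is flush against the stop (all of step 1 and x of tile_left in the frame of stop_mid between -0.006 and 0.006 m and y of tile_left in the frame of stop_mid between -0.215 and 0.215 m and x of tile_right in the frame of stop_mid between -0.006 and 0.006 m and y of tile_right in the frame of stop_mid between -0.215 and 0.215 m), for 0.2 s.
At the end, for the whole second after the job is handed in: the tall tile lies flat on the rubber, glazed face down (within 0.1 rad), both ends of its leading edge within 6 mm of the stop's face and within the strip's length, at rest; the two smaller tiles still stand (all of step 2 and linear speed of tile below 0.01 m/s and angle between each of small_tile, low_tile's own z axis and vertical below 0.1 rad); the robot touches nothing.
It fails at once if the tall tile is lifted or carried instead of pushed (height (world z) of tile_center above 0.14 m or (angle between tile's own x axis and vertical above 2.95 rad and height (world z) of tile_center above 0.098 m)).
It fails at once if one of the two smaller tiles is tipped or moved more than 20 mm (distance of any of small_tile, low_tile from where it was at the start of the episode above 0.02 m or angle between any of small_tile, low_tile's own z axis and vertical above 0.3 rad).
It fails at once if another loose thing on the table is moved more than 30 mm (distance of any of tin, disc, hone, scraper, offcut from where it was at the start of the episode above 0.03 m).
It also fails if it takes over 48 s, if anything falls off the work surface, if the arm or the gripper's body presses on something with over 40 N, if the wrist force passes 120 N, or if a joint passes its speed limit or range.

## Working session

There is one attempt and no reset: what is moved stays moved. The work goes in short steps, Python scripts to look and compute and a tool call to move; the robot and the scene stay as the last step left them, time stands still between calls to the robot, and variables do not carry over. Pictures are saved under pics/ and viewed, at most 10 in all, crops included, and the job is handed in when it is done.

Besides the shell and the picture viewer there is one more tool, called after "Emit:" as name([rows], argument=value, ...), one row to a line, values as JSON. drive_tool: Moves the arm, as the interface text tells. Its arguments: {"type":"object","properties":{"increments":{"type":"array","items":{"type":"array","items":{"type":"number"}}},"gripper":{"type":"number"}},"required":["increments"]}

```bash
mkdir -p pics; cat > h.py <<'E'
import numpy as np, cv2
from workcell import read_state, vision, close_job
def shot(n,f=None):
    c=vision.camera(n)
    if f: cv2.imwrite(f,c["image"])
    return c
def ray(c,px,z):
    K=np.array(c["intrinsics"]);d=np.array(c["dist_coeffs"]);R=np.array(c["R"]);t=np.array(c["t"])
    p=cv2.undistortPoints(np.array(px,float).reshape(-1,1,2),K,d).reshape(-1,2)
    v=np.c_[p,np.ones(len(p))]@R; o=-R.T@t
    return o+v*((z-o[2])/v[:,2])[:,None]
E
python3 - <<'E'
from h import *
import pickle
for n in("scene","top"):
    c=shot(n,f"pics/{n}0.png"); pickle.dump(c,open(n+".pkl","wb")); print(n,-np.array(c["R"]).T@c["t"])
s=read_state();print(s["clock"],s["ee_pos"],s["ee_rot"],s["opening"])
E
```

```text
scene [ 0.9639848  -0.58335924  1.21891066]
top [ 0.32296239 -0.00741649  1.57927237]
0.1 [0.1453965  0.63298722 0.23052548] [-1.84837087e-04  1.12668012e-01  9.93632254e-01 -9.10232153e-04] 1.000002207057354
```

View pics/scene0.png

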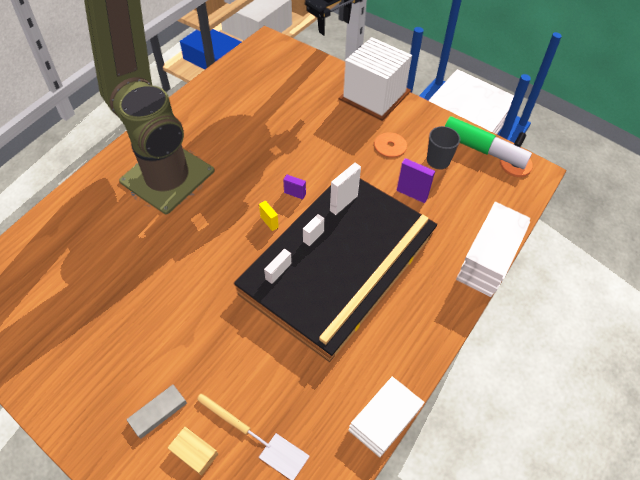

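View pics/top0.png

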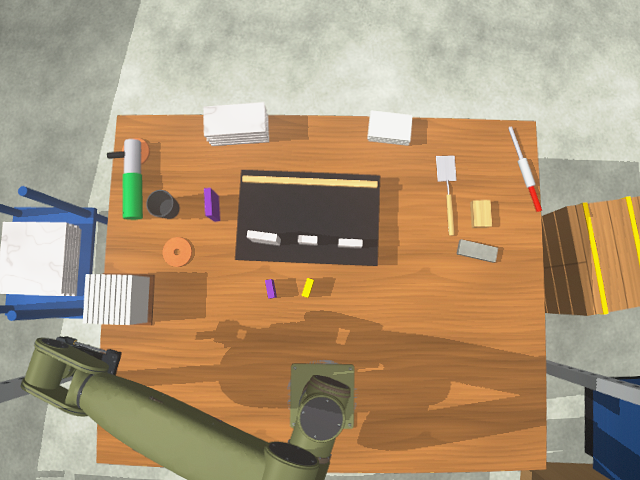

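The scene camera shows three white tiles in the row, at about (345,188), (313,230) and (278,266). The top camera shows the same three at (263,237), (308,240) and (350,243). The (345,188) one is by far the tallest, so it fits the description. The purple slab at (416,180) and the small purple and yellow blocks are look-alikes. I'll measure next and check a crop.

```bash
python3 - <<'E'
from h import *
import pickle
T=pickle.load(open("top.pkl","rb"));S=pickle.load(open("scene.pkl","rb"))
im=T["image"];hsv=cv2.cvtColor(im,cv2.COLOR_BGR2HSV)
def blobs(m,a):
    cs,_=cv2.findContours(m,cv2.RETR_EXTERNAL,cv2.CHAIN_APPROX_NONE);return [c for c in cs if cv2.contourArea(c)>a]
roi=np.zeros(im.shape[:2],np.uint8);roi[160:275,225:390]=255
yel=cv2.inRange(hsv,(15,60,150),(35,255,255))&roi; yel[195:]=0
c=max(blobs(yel,50),key=cv2.contourArea);b=cv2.boxPoints(cv2.minAreaRect(c));print("strip px",b.round(1).tolist());print(ray(T,b,.076).round(4))
dark=cv2.inRange(hsv,(0,0,0),(180,120,80))&roi
c=max(blobs(cv2.morphologyEx(dark,cv2.MORPH_CLOSE,np.ones((9,9))),500),key=cv2.contourArea);b=cv2.boxPoints(cv2.minAreaRect(c));print("board",b.round(1).tolist());print(ray(T,b,.06).round(4))
w=cv2.inRange(hsv,(0,0,110),(180,60,255))&roi
for c in blobs(w,20): print("tile",cv2.boundingRect(c),cv2.boxPoints(cv2.minAreaRect(c)).round(1).tolist())
a=cv2.resize(im[215:260,235:375],None,fx=5,fy=5,interpolation=cv2.INTER_CUBIC)
b=cv2.resize(S["image"][150:290,255:385],None,fx=2.5,fy=2.5,interpolation=cv2.INTER_CUBIC)
o=np.zeros((580,700,3),np.uint8);o[:225]=a;o[225:575,:325]=b;cv2.imwrite("pics/crop1.png",o)
E
```

```text
strip px [[241.8000030517578, 181.60000610351562], [242.10000610351562, 174.6999969482422], [377.20001220703125, 180.5], [376.8999938964844, 187.3000030517578]]
[[ 0.6876  0.2719  0.076 ]
 [ 0.7106  0.2719  0.076 ]
 [ 0.6977 -0.169   0.076 ]
 [ 0.6748 -0.168   0.076 ]]
board [[235.60000610351562, 259.3999938964844], [239.39999389648438, 169.39999389648438], [380.0, 175.39999389648438], [376.20001220703125, 265.3999938964844]]
[[ 0.4346  0.2849  0.06  ]
 [ 0.7325  0.2846  0.06  ]
 [ 0.7189 -0.18    0.06  ]
 [ 0.4224 -0.1676  0.06  ]]
tile (338, 238, 25, 10) [[337.5, 246.1999969482422], [338.1000061035156, 237.5], [362.3999938964844, 239.10000610351562], [361.79998779296875, 247.8000030517578]]
tile (298, 235, 20, 10) [[298.0, 235.0], [317.0, 235.0], [317.0, 244.0], [298.0, 244.0]]
tile (246, 230, 35, 16) [[245.39999389648438, 240.5], [247.0, 229.10000610351562], [281.0, 234.0], [279.3999938964844, 245.3000030517578]]
```

View pics/crop1.png

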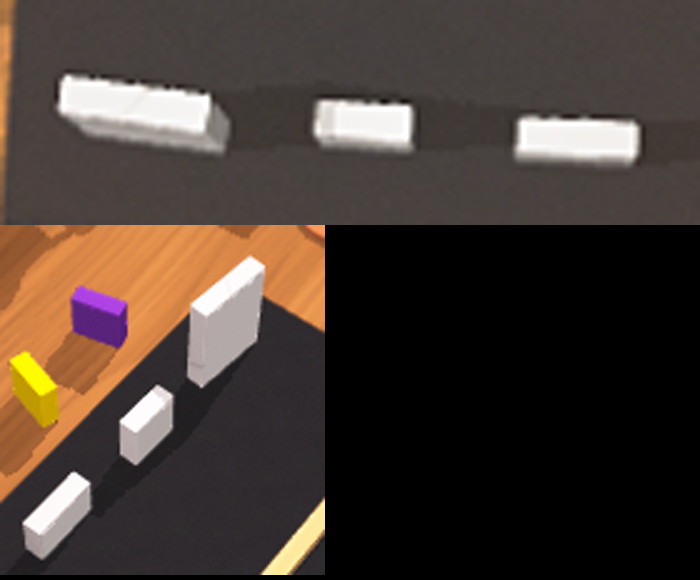

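The crop confirms it: the leftmost tile is tall, about 120 mm, and the other two are low. In the top view its top face has crop corners at about (63,76), (211,96), (207,132) and (59,113). I'll cast those onto z = 0.18.

```bash
python3 - <<'E'
from h import *
import pickle
T=pickle.load(open("top.pkl","rb"))
p=np.array([[63,76],[211,96],[207,132],[59,113]])/5-.4+[235,215]
X=ray(T,p,.18);print(X.round(4),X.mean(0));d=X[0]-X[1]
print("width",np.linalg.norm(d),"thick",np.linalg.norm(X[1]-X[2]),"normal ang",np.arctan2(-d[0],d[1]))
S=np.array([[.6876,.2719],[.6748,-.168]]);d=S[0]-S[1];print("board ang",np.arctan2(-d[0],d[1]))
# small tile near/left ends
print(ray(T,[[298,235],[298,241]],.11))
E
```

```text
[[0.515  0.2303 0.18  ]
 [0.5043 0.1413 0.18  ]
 [0.4827 0.1431 0.18  ]
 [0.4927 0.2318 0.18  ]] [0.49867069 0.18661759 0.18      ]
width 0.08961625752961165 thick 0.021687001296404145 normal ang -0.11969609989809904
board ang -0.029089314374355465
[[0.51059391 0.08229719 0.11      ]
 [0.49172933 0.08186953 0.11      ]]
```

The tall tile's top centre is at (0.499, 0.187) with yaw -0.12. The cast gives 90 x 22 mm, which matches the stated size. The stop yaw is -0.03. I'll raise the tool, turn it parallel to the tile, and travel to behind it.

Emit:
drive_tool([
  [0,0,-35,-3],
  [0,0,-70,-6],
  [0,0,-100,-6],
  [-25,-23,-100,-6],
  [-50,-46,-100,-6],
], gripper=50)

```text
clock: 0.52
ee_pos: [0.184, 0.5783, 0.3344]
ee_rot: [0.001, 0.059, 0.998, 0.002]
contact_force: [-0.0, -0.2, -0.6]
opening: 0.705
grasp_force: 0.0
```

```bash
cat >> h.py <<'E'
def go(x,y,z,yaw):
    "tool-frame increments (mm, deg) to TCP x,y,z with tool x = -(cos yaw, sin yaw)"
    from scipy.spatial.transform import Rotation as Ro
    s=read_state();w,a,b,c=s["ee_rot"];M=Ro.from_quat([a,b,c,w]).as_matrix()
    d=M.T@(np.array([x,y,z])-s["ee_pos"])*1000
    cur=np.arctan2(-M[1,0],-M[0,0]);print(s["clock"],np.round(s["ee_pos"],4),"yaw",round(cur,4),"open",s["opening"],"F",np.round(s["contact_force"],1));print("inc",d.round(1),"turn",-np.degrees(yaw-cur).round(2))
E
python3 -c "from h import *;go(.443,.193,.33,-.12)"
```

```text
0.5167 [0.184  0.5783 0.3344] yaw -0.1184 open 0.7052648871245939 F [-0.  -0.2 -0.6]
inc [-302.7 -352.     3.3] turn 0.09
```

Emit:
drive_tool([
  [-25,-30,0,0],
  [-50,-60,0,0],
  [-77,-90,0,0],
  [-104,-120,0,0],
  [-130,-150,0,0],
])

```text
clock: 0.93
ee_pos: [0.2954, 0.411, 0.3311]
ee_rot: [-0.0, 0.06, 0.998, -0.0]
contact_force: [0.6, 0.4, 0.2]
opening: 0.527
grasp_force: 0.0
```

Emit:
drive_tool([
  [-26,-30,0,0],
  [-52,-60,0,0],
  [-78,-90,0,0],
  [-104,-120,0,0],
  [-130,-150,0,0],
])

```text
clock: 1.35
ee_pos: [0.4063, 0.2464, 0.3313]
ee_rot: [-0.0, 0.06, 0.998, -0.0]
contact_force: [1.3, 0.6, 0.8]
opening: 0.527
grasp_force: 0.0
```

```bash
python3 -c "from h import *;go(.443,.193,.182,-.12)"
```

```text
1.35 [0.4063 0.2464 0.3313] yaw -0.1209 open 0.5269486725761678 F [1.3 0.6 0.8]
inc [-42.9 -48.6 149.3] turn -0.05
```

Emit:
drive_tool([
  [-20,-25,0,0],
  [-37,-46,20,0],
  [-37,-46,60,0],
  [-37,-46,100,0],
  [-37,-46,135,0],
])

```text
clock: 1.77
ee_pos: [0.4366, 0.1972, 0.1942]
ee_rot: [-0.0, 0.061, 0.998, -0.0]
contact_force: [0.3, 1.4, -0.4]
opening: 0.529
grasp_force: 0.0
```

Emit:
drive_tool([
  [0,0,10,0],
  [0,0,10,0],
  [0,0,10,0],
])

```text
clock: 2.02
ee_pos: [0.4373, 0.1983, 0.1875]
ee_rot: [0.0, 0.06, 0.998, 0.0]
contact_force: [0.3, -0.2, 0.6]
opening: 0.527
grasp_force: 0.0
```

```bash
python3 -c "
from h import *;go(.478,.189,.18,-.12);shot('scene','pics/s1.png')
c=cv2.imread('pics/s1.png')[100:300,220:480];cv2.imwrite('pics/s1c.png',cv2.resize(c,None,fx=3,fy=3))"
```

```text
2.0167 [0.4373 0.1983 0.1875] yaw -0.1208 open 0.5265325159136631 F [ 0.3 -0.2  0.6]
inc [-41.5  -4.4   7.5] turn -0.05
```

View pics/s1c.png

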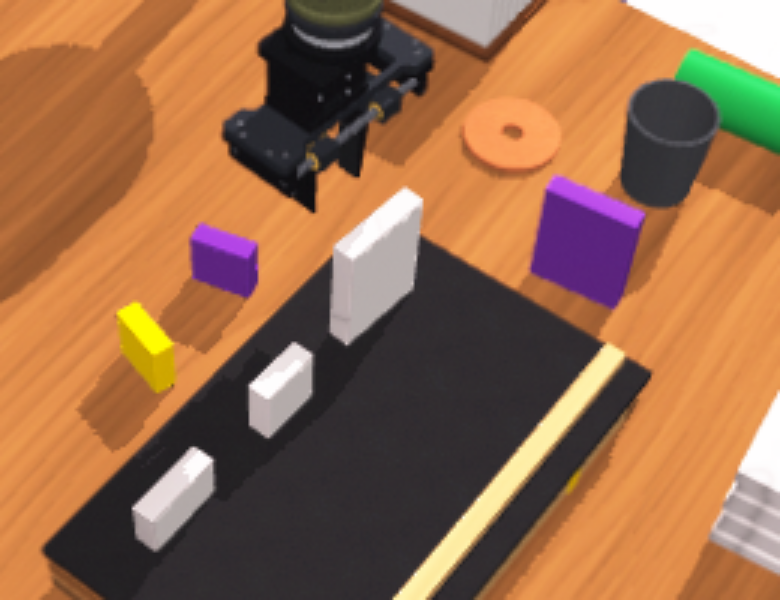

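The picture shows both fingers behind the tall tile, with tips at crop pixels (313,205) and (352,175) and the tile at (377,262), aligned with its face. I'll lower slightly, move to contact and tip.

Emit:
drive_tool([
  [-12,-4,8,0],
  [-24,-4,10,0],
  [-32,-4,10,0],
  [-37,-4,10,0],
  [-41,-4,10,0],
])

```text
clock: 2.48
ee_pos: [0.4786, 0.1896, 0.1788]
ee_rot: [0.001, 0.061, 0.998, 0.001]
contact_force: [-0.6, 0.4, -0.1]
opening: 0.527
grasp_force: 0.4
```

Emit:
drive_tool([
  [-4,0,0,0],
  [-8,0,0,0],
  [-12,0,0,0],
  [-16,0,0,0],
  [-20,0,0,0],
])

```text
clock: 2.9
ee_pos: [0.4974, 0.1867, 0.1766]
ee_rot: [0.0, 0.06, 0.998, -0.0]
contact_force: [-0.8, 0.7, -0.8]
opening: 0.523
grasp_force: 0.0
```

Emit:
drive_tool([
  [-4,0,0,0],
  [-8,0,0,0],
  [-12,0,0,0],
  [-16,0,0,0],
  [-16,0,0,0],
])

```text
clock: 3.32
ee_pos: [0.5136, 0.1847, 0.1766]
ee_rot: [0.0, 0.061, 0.998, -0.0]
contact_force: [-0.7, -0.6, -0.5]
opening: 0.523
grasp_force: 0.0
```

Emit:
drive_tool([
  [0,0,0,0],
  [0,0,0,0],
  [0,0,0,0],
  [0,0,0,0],
  [0,0,0,0],
])

```text
clock: 3.73
ee_pos: [0.5128, 0.1849, 0.1767]
ee_rot: [0.0, 0.06, 0.998, 0.0]
contact_force: [0.3, 0.4, 0.4]
opening: 0.527
grasp_force: 0.0
```

```bash
python3 -c "
from h import *;go(.478,.189,.18,-.12);shot('top','pics/t2.png');shot('scene','pics/s2.png')
c=cv2.imread('pics/s2.png')[130:290,240:450];d=cv2.imread('pics/t2.png')[160:275,225:390]
c=cv2.resize(c,None,fx=2.5,fy=2.5);d=cv2.resize(d,None,fx=3,fy=3)[:, :]
o=np.zeros((600,800,3),np.uint8);o[:345,:495]=d;c=c[:255];o[345:345+len(c),:c.shape[1]]=c;cv2.imwrite('pics/c2.png',o)"
```

```text
3.7333 [0.5128 0.1849 0.1767] yaw -0.121 open 0.527343826118846 F [0.3 0.4 0.4]
inc [35.1 -0.1 -3.3] turn -0.06
```

View pics/c2.png

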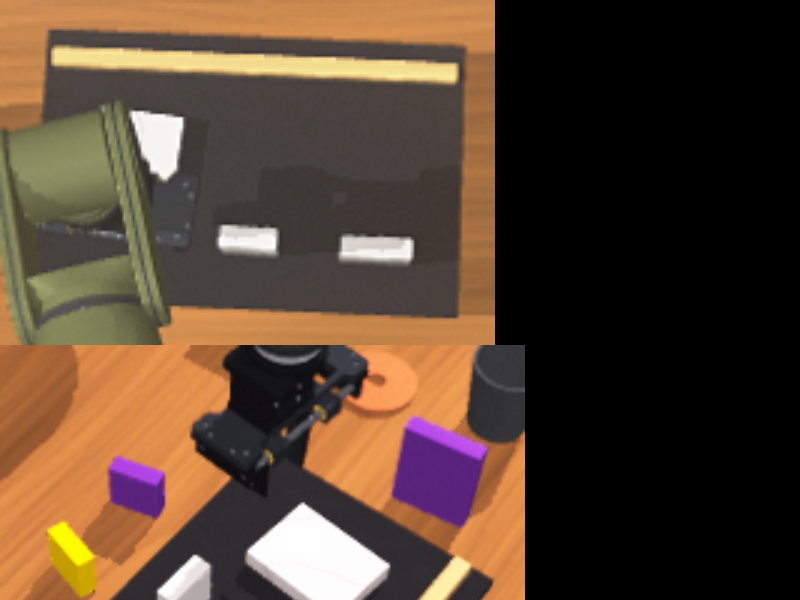

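The tile has fallen flat: the scene crop shows it lying at about (318,565) with the smaller tiles still up. I'll measure its lying pose from the scene view on the z = 0.082 plane.

```bash
cat >> h.py <<'E'
def lying():
    c=shot("scene");im=c["image"];h=cv2.cvtColor(im,cv2.COLOR_BGR2HSV)
    m=cv2.inRange(h,(0,0,205),(180,45,255));m[:170]=0;m[290:]=0;m[:,:325]=0;m[:,420:]=0
    k=max(cv2.findContours(m,0,1)[0],key=cv2.contourArea);hl=cv2.convexHull(k)
    e=.01
    while True:
        q=cv2.approxPolyDP(hl,e*cv2.arcLength(hl,True),True).reshape(-1,2)
        if len(q)<=4:break
        e+=.004
    X=ray(c,q,.082);print(q.tolist());print(X.round(4).tolist(),"centre",X.mean(0).round(4))
    print("sides",np.linalg.norm(X-np.roll(X,-1,0),axis=1).round(4))
    # stop face: n=(cos,sin)(-.029) through (.6812,.052)
    n=np.array([np.cos(.029),-np.sin(.029)]);print("x to stop",((X[:,:2]-[.6812,.052])@n).round(4))
E
python3 -c "from h import *;lying()"
```

```text
[[395, 218], [373, 238], [339, 212], [361, 193]]
[[0.6417, 0.2086, 0.082], [0.63, 0.1227, 0.082], [0.5153, 0.1381, 0.082], [0.526, 0.2243, 0.082]] centre [0.5783 0.1734 0.082 ]
sides [0.0867 0.1157 0.0869 0.1168]
x to stop [-0.044  -0.0532 -0.1683 -0.1601]
```

The tile lies with its leading edge 44 to 53 mm short of the stop, with yaw about -0.13 and sides of about 87 x 116 mm, which agrees. I'll back off, turn parallel to the stop, and lower behind it.

Emit:
drive_tool([
  [15,0,0,0],
  [30,-4,0,-2],
  [40,-8,0,-5.2],
  [40,-8,20,-5.2],
  [40,-8,50,-5.2],
])

```text
clock: 4.3
ee_pos: [0.4746, 0.1825, 0.1301]
ee_rot: [0.004, 0.015, 1.0, 0.001]
contact_force: [0.9, 0.6, -0.2]
opening: 0.526
grasp_force: 0.0
```

Emit:
drive_tool([
  [0,0,20,0],
  [0,0,33,0],
  [0,0,41,0],
  [0,0,41,0],
  [0,0,41,0],
])

```text
clock: 4.72
ee_pos: [0.4725, 0.1818, 0.0859]
ee_rot: [0.0, 0.015, 1.0, 0.0]
contact_force: [0.5, -0.1, 0.3]
opening: 0.524
grasp_force: 0.0
```

```bash
python3 -c "
from h import *;go(.555,.178,.083,-.029)"
```

```text
4.7167 [0.4725 0.1818 0.0859] yaw -0.0303 open 0.5241988096992171 F [ 0.5 -0.1  0.3]
inc [-82.6  -1.3   2.9] turn -0.08
```

Emit:
drive_tool([
  [-10,0,2,0],
  [-20,0,2,0],
  [-28,0,2,0],
  [-34,0,2,0],
  [-40,0,2,0],
])

```text
clock: 5.13
ee_pos: [0.5118, 0.1801, 0.0841]
ee_rot: [-0.002, 0.016, 1.0, -0.001]
contact_force: [-7.2, -1.7, 6.0]
opening: 0.523
grasp_force: 3.7
```

Emit:
drive_tool([
  [-6,0,0,0],
  [-12,0,0,0],
  [-18,0,0,0],
  [-24,0,0,0],
  [-30,0,0,0],
])

```text
clock: 5.55
ee_pos: [0.5415, 0.1797, 0.0838]
ee_rot: [-0.002, 0.015, 1.0, -0.0]
contact_force: [-7.3, -0.0, 4.4]
opening: 0.528
grasp_force: 3.7
```

Emit:
drive_tool([
  [-2,0,0,0],
  [-4,0,0,0],
  [-6,0,0,0],
  [-6,0,0,0],
])

```text
clock: 5.88
ee_pos: [0.5479, 0.1795, 0.0839]
ee_rot: [-0.001, 0.015, 1.0, -0.0]
contact_force: [-4.7, -0.2, 2.4]
opening: 0.525
grasp_force: 2.7
```

```bash
python3 -c "
from h import *;go(.555,.178,.083,-.029);lying()"
```

```text
5.8833 [0.5479 0.1795 0.0839] yaw -0.0305 open 0.5250803176650706 F [-4.7 -0.2  2.4]
inc [-7.1 -1.3  0.8] turn -0.08
[[372, 201], [409, 223], [391, 245], [353, 222]]
[[0.5641, 0.2194, 0.082], [0.679, 0.2168, 0.082], [0.6775, 0.1319, 0.082], [0.5622, 0.1334, 0.082]] centre [0.6207 0.1754 0.082 ]
sides [0.1149 0.0849 0.1154 0.0859]
x to stop [-0.1219 -0.007  -0.006  -0.1214]
```

The tile is square to the stop with about 5 mm to go. I'll press on gently until the force rises.

Emit:
drive_tool([
  [-1,0,0,0],
  [-2,0,0,0],
  [-3,0,0,0],
  [-4,0,0,0],
  [-5,0,0,0],
])

```text
clock: 6.35
ee_pos: [0.5523, 0.1794, 0.0839]
ee_rot: [-0.002, 0.015, 1.0, -0.0]
contact_force: [-8.1, 1.1, 6.0]
opening: 0.524
grasp_force: 3.8
```

Emit:
drive_tool([
  [-0.5,0,0,0],
  [-1,0,0,0],
  [-1,0,0,0],
])

```text
clock: 6.6
ee_pos: [0.5534, 0.1794, 0.0839]
ee_rot: [-0.002, 0.015, 1.0, -0.0]
contact_force: [-6.4, -0.6, 4.8]
opening: 0.526
grasp_force: 3.5
```

Emit:
drive_tool([
  [-1,0,0,0],
  [-2,0,0,0],
  [-2,0,0,0],
])

```text
clock: 6.85
ee_pos: [0.5548, 0.1793, 0.0839]
ee_rot: [-0.003, 0.015, 1.0, -0.0]
contact_force: [-10.4, 0.2, 6.1]
opening: 0.524
grasp_force: 4.5
```

Emit:
drive_tool([
  [-1,0,0,0],
  [-1,0,0,0],
])

```text
clock: 7.02
ee_pos: [0.5549, 0.1793, 0.0838]
ee_rot: [-0.004, 0.015, 1.0, -0.0]
contact_force: [-12.3, -0.6, 9.5]
opening: 0.525
grasp_force: 6.3
```

Emit:
drive_tool([
  [-1,0,0,0],
  [-2,0,0,0],
  [-2,0,0,0],
])

```text
clock: 7.27
ee_pos: [0.555, 0.1793, 0.0839]
ee_rot: [-0.007, 0.015, 1.0, -0.0]
contact_force: [-18.3, -1.0, 15.1]
opening: 0.523
grasp_force: 9.7
```

```bash
python3 -c "
from h import *;lying()"
```

```text
[[374, 202], [412, 224], [393, 248], [355, 223]]
[[0.5701, 0.2197, 0.082], [0.6868, 0.2187, 0.082], [0.6862, 0.1273, 0.082], [0.568, 0.1339, 0.082]] centre [0.6278 0.1749 0.082 ]
sides [0.1167 0.0913 0.1184 0.0859]
x to stop [-0.1159  0.0008  0.0029 -0.1155]
```

The tool has stalled at x = 0.555 as predicted and the force is rising, so the tile is firmly against the stop. I'll back off and lift clear.

Emit:
drive_tool([
  [4,0,0,0],
  [12,0,0,0],
  [25,0,0,0],
  [40,0,0,0],
  [40,0,0,0],
])

```text
clock: 7.73
ee_pos: [0.5177, 0.1803, 0.0833]
ee_rot: [-0.0, 0.015, 1.0, -0.0]
contact_force: [0.7, 0.1, -0.8]
opening: 0.527
grasp_force: 0.0
```

Emit:
drive_tool([
  [0,0,-30,0],
  [0,0,-70,0],
  [0,0,-110,0],
  [40,0,-150,0],
  [80,0,-150,0],
])

```text
clock: 8.15
ee_pos: [0.4536, 0.183, 0.239]
ee_rot: [0.006, 0.016, 1.0, 0.002]
contact_force: [-0.4, -0.5, 1.4]
opening: 0.526
grasp_force: 0.0
```

Emit:
drive_tool([
  [40,0,0,0],
  [40,0,0,0],
  [40,0,0,0],
])

```text
clock: 8.4
ee_pos: [0.4086, 0.1838, 0.2324]
ee_rot: [0.002, 0.015, 1.0, 0.0]
contact_force: [0.2, 0.2, 0.0]
opening: 0.525
grasp_force: 0.0
```

```bash
python3 -c "
from h import *;lying();shot('top','pics/t3.png');shot('scene','pics/s3.png')
c=cv2.imread('pics/s3.png')[130:330,225:450];d=cv2.imread('pics/t3.png')[160:275,225:390]
o=np.zeros((600,800,3),np.uint8);o[:200,:225]=c;o[:115,230:395]=d;cv2.imwrite('pics/c3.png',cv2.resize(o[:200,:400],None,fx=2,fy=2))"
```

```text
[[374, 202], [412, 224], [394, 246], [355, 223]]
[[0.5701, 0.2197, 0.082], [0.6868, 0.2187, 0.082], [0.6851, 0.1339, 0.082], [0.568, 0.1339, 0.082]] centre [0.6275 0.1765 0.082 ]
sides [0.1167 0.0848 0.1171 0.0859]
x to stop [-0.1159  0.0008  0.0015 -0.1155]
```

View pics/c3.png

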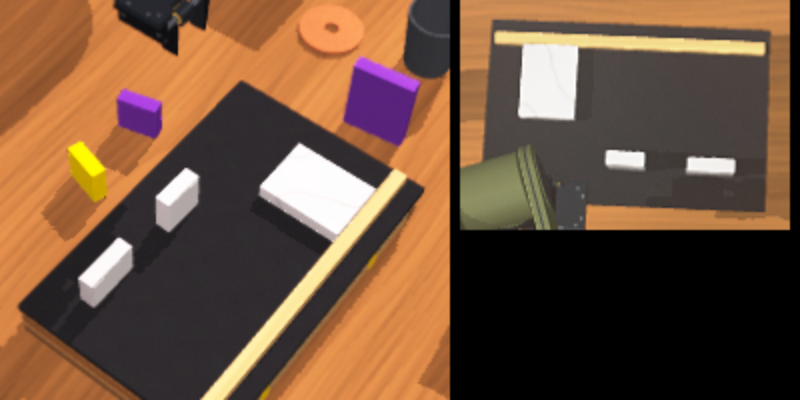

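Both views show the tile flat and flush against the stop: crop edge (335,238) to (385,190) in the scene view and (523,45) to (577,45) in the top view. Both small tiles still stand and the gripper is clear.

```bash
python3 -c "
from h import *;print(close_job())"
```

```text
the job is handed in; nothing more can be done
None
```

The tall tile was tipped away from the robot and pushed flush against the stop, glazed face down, with both smaller tiles left standing; the job is handed in, but no verdict came back.

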